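Load two vials into a spring-fed vial magazine

ROBOT

A 6-joint arm with a two-finger parallel gripper is mounted at the origin on a cart in front of the work surface, level with it; the furniture and walls round the work are solid. World frame = base frame: x ahead of the robot, y to its left, z up, the work surface at z = 0. Lengths are in m, angles in rad, forces in N, time in s.
With the tool pointing down it reaches from about 0.375 to 0.9 m from the base axis. Payload 3.1 kg.
Tool frame: the origin (TCP) lies at the very end of the fingers, on their centre line; the grasp point (between the pads) lies 19 mm behind it (manip.pinch_z is the distance from the TCP to the grasp point, in m); z points along the fingers, y is the line along which they close (so a half turn about z gives the same grasp; the last joint's range is limited). The gripper opens to 85 mm and grips with 20 to 120 N. Pads are 22 mm wide; open, the fingers measure 114 mm over their backs; the gripper's body (76 mm by 85 mm) begins 54 mm behind the grasp point. The pads swing forward as they close: fully open they stand 13 mm farther back than shut.
Start: joints at [-1.335, 0.527, 1.433, -0, 1.181, -0.178], TCP at [0.252, -0.572, 0.231] pointing down, gripper open.
Joint ranges: [-3.08, 3.08], [-0.75, 2.2], [0.22, 2.44], [-1.43, 4.57], [0, 2.65], [-2.85, 2.85]. Speed limits (rad/s): [2.79, 2.79, 3.14, 3.14, 3.14, 3.14].

INTERFACE

Orientations are given as a unit quaternion [x, y, z, w].
In Python, from station import manip gives the robot as it stands.
- The arm moves only by the tool servo_tool, never from a script. Its argument "commands" is one flat list of numbers, 7 for each row, row after row: the shift along the tool's x, y, z each as a share of 500 mm, from -1 to 1, then the turn, a rotation vector about the tool's x, y, z each as a share of 360 degrees, from -1 to 1, then the opening, from -1 (shut) to 1 (fully open). In form: [dx, dy, dz, rx, ry, rz, claw, dx, dy, dz, rx, ry, rz, claw, ...]. A call has 1 to 12 rows; each row shifts and turns the commanded pose from where the row before left it, along the tool's axes as they then stand; what a row does not reach is not made up. A row lasts 1/12 s, in which the tool goes at most 41.7 mm and 7.16 degrees, less where a joint would pass 70% of its speed; a pose out of reach is approached as far as the arm can. A call with a number of a shift or a turn outside -1 to 1 is refused whole. A call with a gripper value outside its range is refused whole. The fingers move at their own pace and stop on an object; "force" is the grip in N (left out, the last holds). Time passes only in rows, so rows that do not move let the fingers close. It gives the time, the measured TCP pose, the force, the opening and the grip force at its end, in the units of the state.
- manip.sense(): the state, without advancing time (a new reading comes with each control period).
- manip.snapshot(name): name is "scene" or "top" or "wrist"; returns a dict with "img" (480x640x3 uint8, red, green, blue), "mtx" (3x3 intrinsics, pixels), "distortion" ([k1, k2, p1, p2, k3] as OpenCV has them; the pictures are not rectified), "world_to_cam" (4x4, takes a point from world to camera coordinates). Camera axes: x right, y up, looking along -z (the intrinsics and any distortion apply to the point x, -y, -z); pixel columns grow to the right and rows downward; lengths in m; the calibration is good to about 2 mm. A picture is of the moment at which its call begins. There is no depth.
- manip.sign_off(): hands the job in; it is judged then, once.
Trained networks look in a picture, given as the dict that the camera call returned (one of the last four; its "shot" number tells which), for a name from the list of things; names that differ only in an ending like _2 or _b are one class to them, and where a whole thing is asked for, a point or a joint stands for the part that bears it (a point fixed in the world has none). Each returns a list of dicts, best first, with "conf" (0 to 1); they miss things now and then, are a little off and sometimes report something else, mostly with a low value. They report only what shows in the picture. A call takes as long as a camera call.
- manip.look_for(picture, query): "box" ([left, top, width, height] in pixels, round what is visible of it).
- manip.silhouettes(picture, query): "pixels" (480x640 bool, what is visible of it) and "box" ([left, top, width, height] in pixels, round what is visible of it).
The state is a dict: "t": time; "q": joint angles; "qd": joint speeds; "tau": joint torques, N m; "tcp_pos": TCP position; "tool_rot": TCP orientation; "force": force on the tool from outside, world axes, zero at the start; "ft_torque": the same for the moment, N m; "finger_gap": opening from 0.0 (shut) to 1.0 (fully open); "gripper_force": force on a finger pad.
Only numpy, scipy, OpenCV 4.12 (cv2) and the standard library are available. Lean on these libraries where they do the work, as an engineer would, in place of code of your own. Each camera call takes 0.05 s, during which the arm holds its last target. There are 200 camera calls.

TASK

Load the feed magazine: draw its sprung follower back by the ball lever, feel for the notch in the keeper bar and lean the lever over into it so that the follower stays parked with your hand off it; then stand the two loose vials from the bench upright in the track, between the front stop and the follower. Finally take the lever out of the notch and, keeping hold of it, let the follower close gently (never letting it snap) until it holds both vials against the front stop, then let go, with the lever upright; do not force the lever against the bar, press or squeeze the vials hard, or push the coverslip box, beaker, petri dish or forceps about.

Things in the scene. Friction and masses are not known exactly. Their poses are not given: they have to be found in the camera images.
- magazine: aluminium feed magazine fixed to the bench: base 195 x 60 x 6 mm, channel with floor 6 mm above the bench, low walls 22 mm apart inside, 4.5 mm thick, tops at 18 mm; front stop 14 mm wide, top at 45 mm. Origin on the bench under the stop's inner face; x along the channel to the rear (pulling direction; base spans x -15 to 180 mm), y across towards the keeper, z up. A vial in it has its middle at z 38.5 mm
- follower (a joint): sprung follower in the channel, m: 0 fully forward, up to 0.080 pulled back. Its white push plate (8 to 46 mm above the bench) has its face at magazine x = 10 mm + this value. Spring force forward 3.6 N at 0, 7.2 N at 0.060; let go, it snaps shut at about 0.4 m/s (keep it under 0.3). Closed on two vials it reads about 0.025. The lever stands 70 mm behind the plate's face
- lever (a joint): lean of the ball lever on the follower's carriage, rad: 0 upright, up to 0.40 leaning to the magazine's +y, into the keeper's notch. Pivot along x on the channel's middle line, 14 mm above the bench, at magazine x = 80 mm + follower; steel stem 8 mm thick. It stays where it is left (light friction)
- ball (a point): centre of the black ball, 20 mm in diameter, on top of the lever, 66 mm from its pivot: 80 mm above the bench when upright; full lean moves it 26 mm across and 5 mm down. The ball swivels freely on the lever, so the tool need not tilt with it; fingers one ahead and one behind it along the channel pull it best
- keeper: steel keeper along the magazine's +y side (same frame as the magazine): a bracket with a strip whose lip, 40 to 46 mm above the bench, stops the lever after about 0.07 rad of lean, save at one notch 16 mm wide. The strip is adjustable and not measured: the notch's middle meets the stem at a follower value between 0.048 and 0.068. Parked, the spring holds the stem on the notch's front edge
- coverslip_box: small closed coverslip box 30 x 30 x 17 mm, a bystander; origin at the centre of its underside
- beaker: small empty glass beaker, 53 mm wide, 69 mm tall, a bystander; origin at the centre of its underside
- petri_base: clear petri dish, 60 mm wide, 14 mm tall, a bystander; origin at the centre of its underside
- forceps: steel forceps 115 mm long, 8 mm thick, lying on the bench, a bystander; origin at the centre of their underside
- vial_1_mid (a point): glass specimen vial with a black screw cap, standing upright on the bench; 17 mm in diameter (cap 17.4 mm), 65 mm tall, 22 g. This point is on its axis, half-way up (32.5 mm above its foot). The two vials are alike and may go in either order
- vial_4_mid (a point): glass specimen vial with a black screw cap, standing upright on the bench; 17 mm in diameter (cap 17.4 mm), 65 mm tall, 22 g. This point is on its axis, half-way up (32.5 mm above its foot). The two vials are alike and may go in either order

How it is judged:
By the outcome, as a careful person would: the job done as asked, in the order asked, and still so for the second after the job is handed in, with the robot touching nothing.
It also fails if it takes over 72 s, if anything falls off the work surface, if the arm or the gripper's body presses on something with over 40 N, if the wrist force passes 120 N, or if a joint passes its speed limit or range.

## Working session

There is one attempt and no reset: what is moved stays moved. The work goes in short steps, Python scripts to look and compute and a tool call to move; the robot and the scene stay as the last step left them, time stands still between calls to the robot, and variables do not carry over. Pictures are saved under pics/ and viewed, at most 10 in all, crops included, and the job is handed in when it is done.

Besides the shell and the picture viewer there is one more tool, called after ">>>" by a JSON object that holds its "fn" and its "kwargs". servo_tool: Moves the arm, as the interface text tells. Its arguments: {"type":"object","properties":{"commands":{"type":"array"},"force":{"type":"number"}},"required":["commands"]}

```bash
mkdir -p pics; ls; cat > h.py <<'E'
import numpy as np, cv2
from station import manip
from scipy.spatial.transform import Rotation as R
def save(p,n): cv2.imwrite('pics/'+n,p['img'][:,:,::-1])
def ray(p,uv):
    n=cv2.undistortPoints(np.array([[uv]],float),np.array(p['mtx']),np.array(p['distortion']))[0,0]
    T=np.array(p['world_to_cam']); d=T[:3,:3].T@np.array([n[0],-n[1],-1.]); o=-T[:3,:3].T@T[:3,3]
    return o,d
def at_z(p,uv,z):
    o,d=ray(p,uv); return o+d*(z-o[2])/d[2]
def proj(p,X):
    T=np.array(p['world_to_cam']); c=T[:3,:3]@np.array(X)+T[:3,3]
    q=np.array([[c[0],-c[1],-c[2]]])
    return cv2.projectPoints(q,np.zeros(3),np.zeros(3),np.array(p['mtx']),np.array(p['distortion']))[0][0,0]
E
python3 - <<'E'
from h import *
s=manip.sense(); print(s)
for c in ['scene','top']:
    p=manip.snapshot(c); save(p,c+'0.png')
    T=np.array(p['world_to_cam']);print(c,-T[:3,:3].T@T[:3,3])
    for n in ['magazine','follower','ball','keeper','vial_1_mid','coverslip_box','beaker','petri_base','forceps']:
        for r in manip.look_for(p,n)[:3]:
            b=r['box'];u=(b[0]+b[2]/2,b[1]+b[3]/2)
            print(c,n,round(r['conf'],2),np.round(b),at_z(p,u,{'ball':.08,'vial_1_mid':.0325}.get(n,0)).round(3))
E
```

```text
pics
{'t': 0.0, 'q': array([-1.33451441e+00,  5.28479166e-01,  1.43391152e+00,  3.94473215e-06,
        1.18139856e+00, -1.78510146e-01]), 'qd': array([-2.24681545e-04, -8.17720554e-06,  1.07316763e-03, -8.00538171e-04,
       -4.42297601e-04, -4.97246614e-04]), 'tau': array([-2.24019145e-04, -4.42354274e+01, -1.78027654e+01, -3.25692408e-04,
        8.40723136e-03,  1.24085094e-06]), 'tcp_pos': array([ 0.25172541, -0.57127791,  0.2303227 ]), 'tool_rot': array([ 9.78569985e-01,  2.05911576e-01, -2.98976932e-05, -1.09788972e-03]), 'force': array([-0.36278507,  0.55715217, -0.25772661]), 'ft_torque': array([-0.05600214,  0.0006521 ,  0.00148069]), 'gripper_force': 0.0, 'finger_gap': 0.9953161023688127}
scene [-0.11896557  0.43788496  0.82753396]
scene magazine 0.88 [284. 220.  64.  57.] [ 0.53   0.001 -0.   ]
scene follower 0.73 [314. 221.  21.  22.] [ 0.57  -0.049  0.   ]
scene ball 0.46 [314. 224.   7.  15.] [0.513 0.011 0.08 ]
scene keeper 0.73 [293. 239.  34.  36.] [0.517 0.03  0.   ]
scene vial_1_mid 0.75 [387. 175.   3.  21.] [ 0.596 -0.29   0.032]
scene forceps 0.57 [173. 311.  34.  44.] [0.478 0.364 0.   ]
top [0.28120902 0.0051175  1.0995776 ]
top magazine 0.6 [277. 220.  96.  46.] [0.529 0.01  0.   ]
top magazine 0.57 [437. 293.  13.  15.] [ 0.441 -0.248  0.   ]
top follower 0.79 [320. 229.  42.  13.] [ 0.549 -0.021  0.   ]
top ball 0.58 [323. 230.   8.  10.] [0.528 0.007 0.08 ]
top ball 0.45 [281. 221.  93.  42.] [0.514 0.005 0.08 ]
top keeper 0.85 [280. 239.  62.  21.] [0.511 0.038 0.   ]
top vial_1_mid 0.4 [434. 295.  14.  14.] [ 0.433 -0.237  0.032]
top coverslip_box 0.72 [132. 237.  27.  16.] [0.474 0.385 0.   ]
top coverslip_box 0.62 [466. 216.  18.  17.] [ 0.611 -0.304  0.   ]
top coverslip_box 0.48 [473. 256.  21.  15.] [ 0.529 -0.326  0.   ]
top petri_base 0.43 [186. 184.  -4.  -0.] [0.618 0.329 0.   ]
top forceps 0.46 [133. 241.  31.  10.] [0.474 0.378 0.   ]
```

```bash
python3 - <<'E'
import cv2,numpy as np
a=cv2.imread('pics/top0.png')[150:330,110:510]; b=cv2.imread('pics/scene0.png')[120:380,130:480]
cv2.imwrite('pics/a.png',cv2.resize(a,(800,360),interpolation=cv2.INTER_CUBIC)); cv2.imwrite('pics/b.png',cv2.resize(b,(770,572),interpolation=cv2.INTER_CUBIC))
E
```

```text
(no output)
```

View pics/a.png

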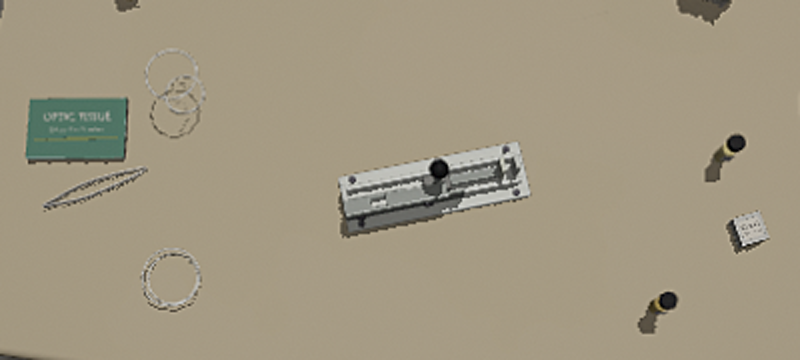

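View pics/b.png

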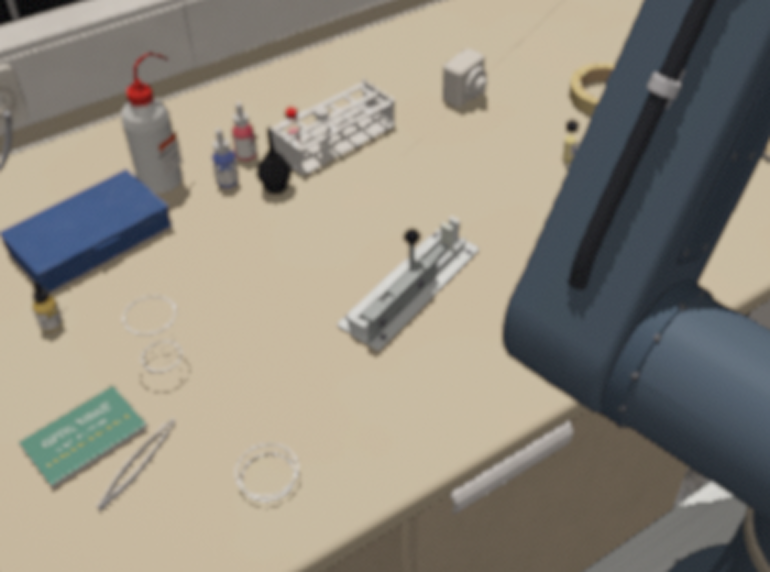

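The top view shows the magazine with its ball at about (329,234), the stop at the right end near (365,235), and the keeper on the lower side. The vial caps are at about (477,222) and (443,300), with the box between them. The dish, beaker rings and forceps lie far to the left.

```bash
cat >> h.py <<'E'
def plan(pos,yaw,n=12,s=None):
    """yaw: world angle of tool y; prints per-row shares. tool down."""
    s=s or manip.sense()
    y=np.array([np.cos(yaw),np.sin(yaw),0]);z=np.array([0,0,-1.]);x=np.cross(y,z)
    Rt=np.stack([x,y,z],1); R0=R.from_quat(s['tool_rot']).as_matrix()
    rv=R.from_matrix(R0.T@Rt).as_rotvec()
    d=R0.T@(np.array(pos)-s['tcp_pos'])
    th=rv/n; A=sum(R.from_rotvec(th*k).as_matrix() for k in range(n))
    sh=np.linalg.solve(A,d)
    print('n',n,'row shift',(sh/.5).round(4),'turn',(th/(2*np.pi)).round(5),'max',np.linalg.norm(sh).round(4),np.degrees(np.linalg.norm(th)).round(2))
E
python3 - <<'E'
from h import *
p=manip.snapshot('top')
f=lambda c:(110+c[0]/2,150+c[1]/2)
cs=[at_z(p,f(c),.006)[:2] for c in [(338,178),(518,142),(530,195),(345,237)]]
print(np.round(cs,4))
ball=at_z(p,f((438,168)),.08);print('ball',ball)
d=(cs[0]-cs[1]);print('ang',np.degrees(np.arctan2(d[1],d[0])),np.linalg.norm(d))
for r in manip.silhouettes(p,'magazine')[:1]:
    c=cv2.minAreaRect(np.argwhere(r['pixels'])[:,::-1].astype(np.float32));print(c)
    print(np.round([at_z(p,u,.006)[:2] for u in cv2.boxPoints(c)],4))
for c in [(735,143),(667,300)]: print('vial',at_z(p,f(c),.065))
s=manip.snapshot('wrist');T=np.array(s['world_to_cam']);st=manip.sense()
Rt=R.from_quat(st['tool_rot']).as_matrix();print('cam in tool',Rt.T@(-T[:3,:3].T@T[:3,3]-st['tcp_pos']));print(Rt.T@T[:3,:3].T,s['mtx'])
a=np.radians(-78); plan([ball[0],ball[1],.25],a,18)
E
```

```text
[[ 0.5235  0.1062]
 [ 0.5872 -0.0768]
 [ 0.5318 -0.0954]
 [ 0.4623  0.09  ]]
ball [0.52988667 0.00373445 0.08      ]
ang 109.19260626104598 0.19379823723838777
((326.4025573730469, 242.86737060546875), (28.42116928100586, 92.97332000732422), 78.88695526123047)
[[ 0.5256  0.1086]
 [ 0.5895 -0.0771]
 [ 0.531  -0.095 ]
 [ 0.4683  0.0887]]
vial [ 0.59877111 -0.29006926  0.065     ]
vial [ 0.43184422 -0.23376004  0.065     ]
cam in tool [ 0.08292945  0.00044637 -0.14254746]
[[-7.82935174e-04  9.47078293e-01  3.21001704e-01]
 [ 9.99999484e-01  9.49405367e-04 -3.62074229e-04]
 [-6.47673383e-04  3.21001255e-01 -9.47078547e-01]] [[383.02983531   0.         320.25254596]
 [  0.         383.02983531 236.29273784]
 [  0.           0.           1.        ]]
n 18 row shift [ 0.0494 -0.0512 -0.0021] turn [-0.       0.       0.00182] max 0.0356 0.65
```

```bash
python3 - <<'E'
from h import *
plan([.529,.0035,.19],np.radians(-70.8),18)
E
```

```text
n 18 row shift [ 0.0522 -0.0481  0.0046] turn [-0.      0.      0.0007] max 0.0356 0.25
```

>>> {"fn": "servo_tool", "kwargs": {"commands": [0.052,-0.048,0,0,0,0.0007,0.2,0.052,-0.048,0,0,0,0.0007,0.2,0.052,-0.048,0.005,0,0,0.0007,0.2,0.052,-0.048,0.005,0,0,0.0007,0.2,0.052,-0.048,0.005,0,0,0.0007,0.2,0.052,-0.048,0.005,0,0,0.0007,0.2,0.052,-0.048,0.005,0,0,0.0007,0.2,0.052,-0.048,0.005,0,0,0.0007,0.2,0.052,-0.048,0.005,0,0,0.0007,0.2,0.052,-0.048,0.005,0,0,0.0007,0.2,0.052,-0.048,0.005,0,0,0.0007,0.2,0.052,-0.048,0.005,0,0,0.0007,0.2], "force": 40}}

```text
t: 2.15
tcp_pos: [0.4313, -0.1854, 0.2065]
tool_rot: [0.984, 0.18, 0.0, 0.0]
force: [0.7, -0.3, 0.2]
finger_gap: 0.604
gripper_force: 0.0
```

>>> {"fn": "servo_tool", "kwargs": {"commands": [0.052,-0.048,0.005,0,0,0.0007,0.2,0.052,-0.048,0.005,0,0,0.0007,0.2,0.052,-0.048,0.005,0,0,0.0007,0.2,0.052,-0.048,0.005,0,0,0.0007,0.2,0.052,-0.048,0.005,0,0,0.0007,0.2,0.052,-0.048,0.005,0,0,0.0007,0.2,0,0,0,0,0,0,0.2]}}

```text
t: 2.73
tcp_pos: [0.5302, 0.0068, 0.1913]
tool_rot: [0.986, 0.17, 0.002, -0.001]
force: [0.2, 0.1, 0.3]
finger_gap: 0.598
gripper_force: 0.0
```

```bash
python3 - <<'E'
from h import *
st=manip.sense();print(st['t'],st['tcp_pos'],R.from_quat(st['tool_rot']).as_matrix().round(3),st['finger_gap'])
p=manip.snapshot('wrist');save(p,'w1.png')
for n,z in [('ball',.08),('magazine',.006),('keeper',.046),('follower',.046)]:
    for r in manip.silhouettes(p,n)[:2]:
        c=cv2.minAreaRect(np.argwhere(r['pixels'])[:,::-1].astype(np.float32))
        print(n,r['conf'],np.round(r['box']),np.round([at_z(p,u,z)[:2] for u in cv2.boxPoints(c)],4).tolist(),at_z(p,c[0],z).round(4))
E
```

```text
2.7333 [0.53019688 0.00681084 0.19129763] [[ 0.942  0.334  0.003]
 [ 0.334 -0.942  0.002]
 [ 0.003 -0.001 -1.   ]] 0.5978295328724692
ball 0.83 [312. 208.  26.  41.] [[0.5332, 0.0213], [0.5477, 0.0085], [0.5293, -0.0113], [0.5142, 0.0017]] [0.5313 0.0052 0.08  ]
magazine 0.66 [197. 172. 237.  77.] [[0.4558, 0.0974], [0.5236, 0.1137], [0.5889, -0.0754], [0.5254, -0.1041]] [0.5243 0.0082 0.006 ]
keeper 0.62 [199. 229. 153.  21.] [[0.4926, 0.094], [0.5329, -0.02], [0.5173, -0.026], [0.4762, 0.09]] [0.5049 0.0343 0.046 ]
follower 0.92 [310. 202. 104.  52.] [[0.5407, 0.0209], [0.568, -0.0562], [0.531, -0.0726], [0.5026, 0.0079]] [ 0.5359 -0.0248  0.046 ]
```

View pics/w1.png

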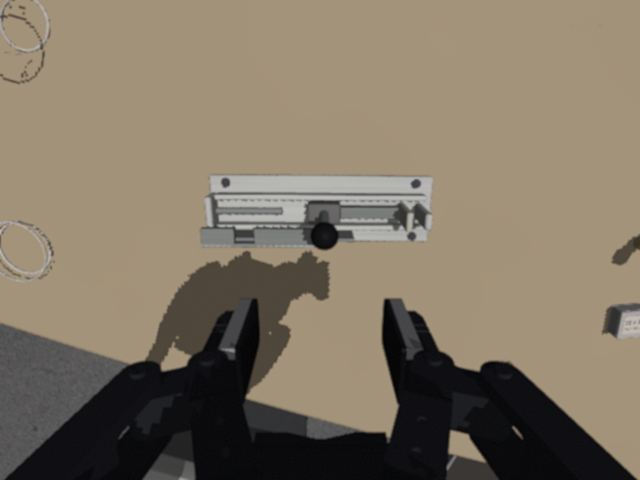

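The wrist view shows the ball at (324,236). The keeper strip runs along its lower side with a notch gap at about columns 235–254, row 237. The base corners are at about (210,176), (432,177) and (428,242).

```bash
python3 - <<'E'
from h import *
p=manip.snapshot('wrist')
for n,u,z in [('ball',(324,236),.08),('c1',(210,176),.006),('c2',(432,177),.006),('c3',(428,242),.006)]: print(n,at_z(p,u,z).round(4))
img=p['img']
cv2.imwrite('pics/w1c.png',cv2.resize(img[165:260,190:440],(800,304),interpolation=cv2.INTER_CUBIC)[:,:,::-1])
b=at_z(p,(324,236),.08)[:2]
c1=at_z(p,(210,176),.006)[:2];c2=at_z(p,(432,177),.006)[:2];d=c1-c2;L=np.linalg.norm(d);d/=L;print(L,np.degrees(np.arctan2(d[1],d[0])))
for r in range(232,246,2): print(r,img[r,226:264].mean(1).astype(int))
for u in [(235,237),(254,237)]: print((at_z(p,u,.046)[:2]-b)@d)
plan([*b,.061],np.arctan2(-d[1],-d[0]),8)
E
```

```text
ball [ 0.5254 -0.003   0.08  ]
c1 [0.5214 0.0991 0.006 ]
c2 [ 0.5834 -0.0823  0.006 ]
c3 [ 0.5276 -0.1036  0.006 ]
0.1916796369327371 108.8554489732759
232 [124 106  75  76  97 105 106 105 105 105 106 104 105 106 107 107 106 106
 106 106 105 102 108 120 126 124 124 124 124 124 124 124 124 124 125 124
 125 124]
234 [125 109  80  80 102 109 110 109 109 109 109 111 110 110 111 110 110 109
 111 111 109 106 109 123 128 127 128 127 127 127 128 128 128 127 127 127
 127 127]
236 [124 111  80  62  63  67  66  67  66  66  66  68  68  68  67  68  66  66
  67  67  66  67  88 115 126 127 125 126 126 125 126 125 125 126 125 125
 125 125]
238 [135 125 115 113 113 114 115 115 115 116 115 115 115 115 115 115 115 115
 115 114 114 113 114 122 129 128 127 131 130 128 130 132 132 131 131 130
 131 134]
240 [138 130 127 127 127 127 128 127 128 128 127 128 128 128 127 127 127 129
 128 128 128 128 128 135 144 144 144 146 146 142 145 149 147 146 147 147
 146 152]
242 [138 138 138 138 138 138 138 138 138 138 138 138 138 138 138 138 139 138
 138 139 138 138 138 138 139 139 138 138 138 138 138 138 138 138 138 138
 138 138]
244 [144 144 143 143 143 144 144 144 144 144 143 144 143 143 144 144 143 144
 143 143 144 143 143 143 143 143 144 143 143 144 143 143 143 143 143 144
 143 144]
0.07042119635573797
0.05523711980420267
n 8 row shift [-0.0007  0.0007  0.0326] turn [0.e+00 1.e-05 9.e-05] max 0.0163 0.03
```

View pics/w1c.png

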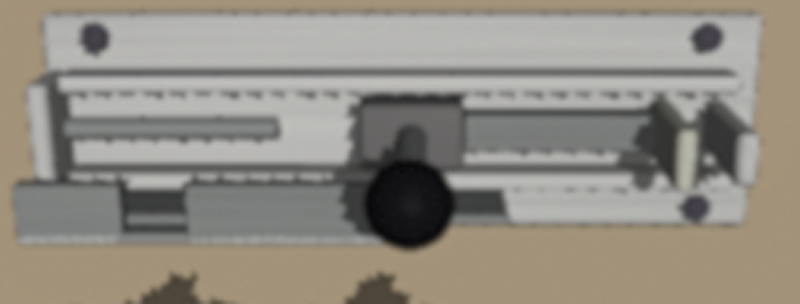

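The close crop shows the ball at full-frame (317.5,228.7) once the arm had settled. The notch spans columns 228–248, left of the long strip. I'll recompute with these pixels.

```bash
python3 - <<'E'
from h import *
p=manip.snapshot('wrist');print(manip.sense()['tcp_pos'])
f=lambda c:(190+c[0]/3.2,165+c[1]/3.2)
b=at_z(p,f((408,204)),.08)[:2]
C=[at_z(p,f(c),.006)[:2] for c in [(45,15),(760,15),(745,222)]]
d=C[0]-C[1];L=np.linalg.norm(d);d/=L;n=np.array([-d[1],d[0]])
print('ball',b,L,np.degrees(np.arctan2(d[1],d[0])),C)
O=C[1]+15e-3*d+30e-3*n; print('origin',O,'ball in mag',(b-O)@d,(b-O)@n)
for c in [(122,190),(187,190)]:
    q=at_z(p,f(c),.046)[:2]-O; print('notch',q@d,q@n)
plan([*b,.061],np.arctan2(-d[1],-d[0]),8)
E
```

```text
[0.52727506 0.00066543 0.19144983]
ball [0.52899909 0.0028401 ] 0.191920557517874 109.0636013844653 [array([0.52516475, 0.10506022]), array([ 0.58784936, -0.07633476]), array([ 0.53277745, -0.09628535])]
origin [ 0.5545954  -0.07195594] ball in mag 0.0790541687597975 -0.00023717634053861938
notch 0.14970480981233358 0.006931760815469747
notch 0.13363083100187528 0.0069420925943519726
n 8 row shift [ 0.0006 -0.0004  0.0326] turn [0.e+00 0.e+00 2.e-05] max 0.0163 0.01
```

>>> {"fn": "servo_tool", "kwargs": {"commands": [0.0006,-0.0004,0.0326,0,0,0,0.2,0.0006,-0.0004,0.0326,0,0,0,0.2,0.0006,-0.0004,0.0326,0,0,0,0.2,0.0006,-0.0004,0.0326,0,0,0,0.2,0.0006,-0.0004,0.0326,0,0,0,0.2,0.0006,-0.0004,0.0326,0,0,0,0.2,0.0006,-0.0004,0.0326,0,0,0,0.2,0.0006,-0.0004,0.0326,0,0,0,0.2,0,0,0,0,0,0,0.2,0,0,0,0,0,0,0.2], "force": 30}}

```text
t: 3.92
tcp_pos: [0.5288, 0.0034, 0.0605]
tool_rot: [0.986, 0.166, -0.001, -0.0]
force: [-0.6, 0.2, 1.3]
finger_gap: 0.599
gripper_force: 0.0
```

```bash
python3 - <<'E'
from h import *
s=manip.sense();print(s['tcp_pos'],s['force'])
plan([.529,.0030,.061],np.radians(109-180),1)
E
```

```text
[0.52879383 0.00341118 0.06051311] [-0.62668578  0.16762946  1.27704974]
n 1 row shift [ 0.0001  0.0009 -0.001 ] turn [-0.00015  0.00026  0.00038] max 0.0007 0.18
```

Within tolerance; close on the ball.

>>> {"fn": "servo_tool", "kwargs": {"commands": [0,0,0,0,0,0,-0.3,0,0,0,0,0,0,-0.6,0,0,0,0,0,0,-1,0,0,0,0,0,0,-1,0,0,0,0,0,0,-1,0,0,0,0,0,0,-1], "force": 30}}

```text
t: 4.42
tcp_pos: [0.5301, 0.0041, 0.062]
tool_rot: [0.986, 0.167, 0.001, 0.0]
force: [-0.6, -0.3, 6.5]
finger_gap: 0.212
gripper_force: 29.3
```

>>> {"fn": "servo_tool", "kwargs": {"commands": [0,-0.01,0,0,0,0,-1,0,-0.01,0,0,0,0,-1,0,-0.01,0,0,0,0,-1,0,-0.01,0,0,0,0,-1,0,-0.01,0,0,0,0,-1,0,-0.01,0,0,0,0,-1,0,-0.01,0,0,0,0,-1,0,-0.01,0,0,0,0,-1,0,-0.01,0,0,0,0,-1,0,-0.01,0,0,0,0,-1,0,-0.01,0,0,0,0,-1,0,-0.01,0,0,0,0,-1]}}

```text
t: 5.42
tcp_pos: [0.5113, 0.0591, 0.062]
tool_rot: [0.986, 0.168, 0.002, 0.002]
force: [-0.4, -8.4, 4.9]
finger_gap: 0.208
gripper_force: 29.4
```

>>> {"fn": "servo_tool", "kwargs": {"commands": [0,-0.004,0,0,0,0,-1,0,0,0,0,0,0,-1,0,0,0,0,0,0,-1]}}

```text
t: 5.67
tcp_pos: [0.5106, 0.0612, 0.062]
tool_rot: [0.986, 0.168, 0.002, 0.002]
force: [-0.2, -7.4, 4.9]
finger_gap: 0.208
gripper_force: 29.4
```

```bash
python3 - <<'E'
from h import *
s=manip.sense();d=np.array([np.cos(np.radians(109.06)),np.sin(np.radians(109.06))]);n=np.array([-d[1],d[0]])
O=np.array([.5546,-.07196]);q=s['tcp_pos'][:2]-O
print(s['tcp_pos'],'mag',q@d,q@n,'F',s['force'][:2]@d,s['force'][:2]@n,s['force'][2])
for u in [.025]: 
    T=R.from_quat(s['tool_rot']).as_matrix(); print(T.T@np.array([*n,0]))
p=manip.snapshot('wrist');save(p,'w2.png');b=manip.look_for(p,'ball');print(b[:1]);print(manip.look_for(p,'follower')[:1])
E
```

```text
[0.51055357 0.06118839 0.06195549] mag 0.14023253519142467 -0.0018490143733055186 F -6.962779137156482 2.602802941003652 4.857584062357295
[-0.99998571 -0.00476867 -0.00241685]
[{'box': [298.2, 270.8, 45.4, 95.7], 'conf': 0.71}]
[{'box': [294.5, 253.0, 176.0, 118.9], 'conf': 0.74}]
```

View pics/w2.png

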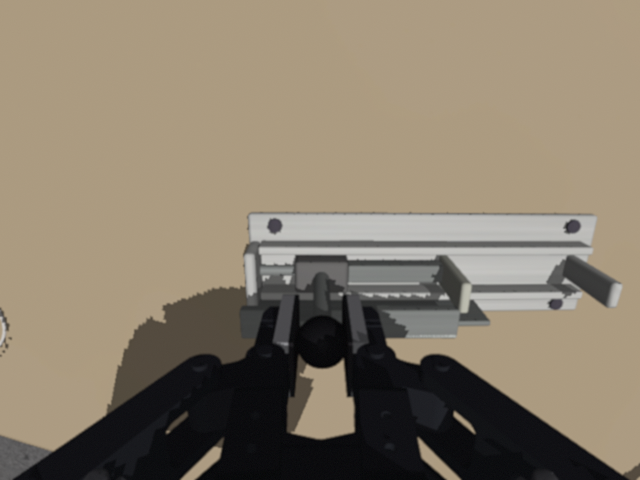

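The picture shows the ball gripped between the fingers at (322,341) and the follower drawn back. The jaws cover the notch. I'll nudge to about 0.062 and lean gently as a probe.

>>> {"fn": "servo_tool", "kwargs": {"commands": [0,-0.0035,0,0,0,0,-1,-0.003,0,0,0,0,0,-1,-0.003,0,0,0,0,0,-1,-0.003,0,0,0,0,0,-1,-0.003,0,0.0005,0,0,0,-1,-0.003,0,0.0005,0,0,0,-1,-0.003,0,0.0005,0,0,0,-1,0,0,0,0,0,0,-1,0,0,0,0,0,0,-1]}}

```text
t: 6.57
tcp_pos: [0.5031, 0.0596, 0.0615]
tool_rot: [0.986, 0.168, 0.003, 0.002]
force: [2.5, -6.6, 4.7]
finger_gap: 0.212
gripper_force: 29.4
```

```bash
cat >> h.py <<'E'
_d=np.array([np.cos(np.radians(109.06)),np.sin(np.radians(109.06))]);_n=np.array([-_d[1],_d[0]]);_O=np.array([.5546,-.07196])
def mag():
    s=manip.sense();q=s['tcp_pos'][:2]-_O
    print('t',s['t'],'mag',(q@_d).round(4),(q@_n).round(4),s['tcp_pos'][2].round(4),'F',(s['force'][:2]@_d).round(2),(s['force'][:2]@_n).round(2),s['force'][2].round(2),'gap',s['finger_gap'],s['gripper_force'])
def m2w(x,y): return _O+x*_d+y*_n
E
python3 -c "
from h import *
mag()"
```

```text
t 6.5667 mag 0.1412 0.0057 0.0615 F -7.06 -0.22 4.67 gap 0.21171053152518077 29.440556466579437
```

>>> {"fn": "servo_tool", "kwargs": {"commands": [-0.003,-0.0005,0.0005,0,0,0,-1,-0.003,0,0.0005,0,0,0,-1,-0.003,0,0.0005,0,0,0,-1,-0.003,0,0.0005,0,0,0,-1,0,0,0,0,0,0,-1]}}

```text
t: 6.98
tcp_pos: [0.497, 0.0579, 0.0605]
tool_rot: [0.986, 0.168, 0.003, 0.002]
force: [1.1, -7.6, 7.4]
finger_gap: 0.205
gripper_force: 29.5
```

```bash
python3 -c "
from h import *
mag()"
```

```text
t 6.9833 mag 0.1415 0.012 0.0605 F -7.56 1.46 7.42 gap 0.20547309800453528 29.461660981178284
```

>>> {"fn": "servo_tool", "kwargs": {"commands": [-0.0035,0,0.0005,0,0,0,-1,-0.0035,0,0.0005,0,0,0,-1,-0.0035,0,0.001,0,0,0,-1,-0.0035,0,0.001,0,0,0,-1,-0.0035,0,0.001,0,0,0,-1,-0.0035,0,0.0015,0,0,0,-1,-0.003,0,0.0015,0,0,0,-1,0,0,0,0,0,0,-1]}}

```text
t: 7.65
tcp_pos: [0.4856, 0.054, 0.0567]
tool_rot: [0.986, 0.168, 0.003, 0.002]
force: [1.6, -7.9, 4.5]
finger_gap: 0.206
gripper_force: 29.4
```

```bash
python3 -c "
from h import *
mag()"
```

```text
t 7.65 mag 0.1416 0.024 0.0567 F -7.95 1.04 4.47 gap 0.20626967144705716 29.410178661346436
```

>>> {"fn": "servo_tool", "kwargs": {"commands": [0,0.002,0,0,0,0,-1,0,0.002,0,0,0,0,-1,0,0.002,0,0,0,0,-1,0,0.002,0,0,0,0,-1,0,0,0,0,0,0,-1]}}

```text
t: 8.07
tcp_pos: [0.4862, 0.0518, 0.0567]
tool_rot: [0.986, 0.167, 0.002, 0.001]
force: [1.7, 0.9, 5.1]
finger_gap: 0.207
gripper_force: 29.4
```

```bash
python3 -c "
from h import *
mag()"
```

```text
t 8.0667 mag 0.1393 0.0242 0.0567 F 0.29 -1.88 5.08 gap 0.20681451602145912 29.43817913532257
```

>>> {"fn": "servo_tool", "kwargs": {"commands": [0,0,0,0,0,0,-0.3,0,0,0,0,0,0,0,0,0,0,0,0,0,0.1,0,0,0,0,0,0,0.1,0,0,-0.03,0,0,0,0.1,0,0,-0.05,0,0,0,0.1,0,0,-0.05,0,0,0,0.1,0,0,-0.05,0,0,0,0.1,0,0,-0.05,0,0,0,0.1,0,0,-0.05,0,0,0,0.1,0,0,0,0,0,0,0.1]}}

```text
t: 8.98
tcp_pos: [0.4868, 0.0518, 0.1998]
tool_rot: [0.986, 0.167, 0.004, 0.001]
force: [0.8, -0.3, -0.3]
finger_gap: 0.554
gripper_force: 0.0
```

```bash
python3 - <<'E'
from h import *
mag()
p=manip.snapshot('wrist');save(p,'w3.png')
for r in manip.look_for(p,'ball')[:2]:
    b=r['box'];q=at_z(p,(b[0]+b[2]/2,b[1]+b[3]/2),.075)[:2]-_O;print('ball',r['conf'],b,q@_d,q@_n)
t=manip.snapshot('top')
for n in ['ball','follower']: print(n,[ (r['conf'],r['box']) for r in manip.look_for(t,n)[:2]])
for V in [(.599,-.290),(.432,-.234)]: plan([*V,.22],np.radians(-71),15)
E
```

```text
t 8.9833 mag 0.1391 0.0236 0.1998 F -0.55 -0.64 -0.34 gap 0.5543109366671471 0.0Traceback (most recent call last):
  File "<stdin>", line 5, in <module>
NameError: name '_O' is not defined
```

View pics/w3.png

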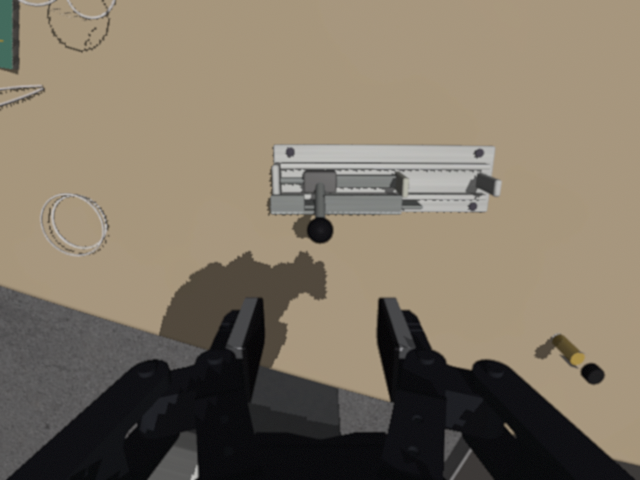

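Parked: the ball is at (320,229), the stem lies through the keeper, and the plate at (405,186) is well back from the stop. Next is the near vial.

```bash
sed -i 's/\b_d\b/MD/g;s/\b_n\b/MN/g;s/\b_O\b/MO/g' h.py; python3 - <<'E'
from h import *
s=manip.sense();print(s['q'].round(2))
plan([.432,-.234,.17],np.radians(19),16)
E
```

```text
[-0.12  0.39  1.81  0.    0.93  1.11]
n 16 row shift [-0.0383  0.0127  0.0033] turn [ 2.000e-05 -1.000e-05 -1.558e-02] max 0.0202 5.61
```

>>> {"fn": "servo_tool", "kwargs": {"commands": [-0.0383,0.0127,0.0033,0,0,-0.0156,0,-0.0383,0.0127,0.0033,0,0,-0.0156,0,-0.0383,0.0127,0.0033,0,0,-0.0156,0,-0.0383,0.0127,0.0033,0,0,-0.0156,0,-0.0383,0.0127,0.0033,0,0,-0.0156,0,-0.0383,0.0127,0.0033,0,0,-0.0156,0,-0.0383,0.0127,0.0033,0,0,-0.0156,0,-0.0383,0.0127,0.0033,0,0,-0.0156,0,-0.0383,0.0127,0.0033,0,0,-0.0156,0,-0.0383,0.0127,0.0033,0,0,-0.0156,0,-0.0383,0.0127,0.0033,0,0,-0.0156,0,-0.0383,0.0127,0.0033,0,0,-0.0156,0]}}

```text
t: 10.08
tcp_pos: [0.3986, -0.1605, 0.1742]
tool_rot: [0.726, 0.688, -0.0, -0.002]
force: [0.1, 0.1, 0.4]
finger_gap: 0.497
gripper_force: 0.0
```

>>> {"fn": "servo_tool", "kwargs": {"commands": [-0.0383,0.0127,0.0033,0,0,-0.0156,0,-0.0383,0.0127,0.0033,0,0,-0.0156,0,-0.0383,0.0127,0.0033,0,0,-0.0156,0,-0.0383,0.0127,0.0033,0,0,-0.0156,0,0,0,0,0,0,0,0,0,0,0,0,0,0,0,0,0,0,0,0,0,0]}}

```text
t: 10.67
tcp_pos: [0.4306, -0.2325, 0.168]
tool_rot: [0.581, 0.814, 0.0, -0.002]
force: [-0.6, 0.4, -0.2]
finger_gap: 0.5
gripper_force: 0.0
```

```bash
python3 - <<'E'
from h import *
s=manip.sense();print(s['tcp_pos'],s['q'].round(2),s['finger_gap'])
p=manip.snapshot('wrist');save(p,'w4.png');T=R.from_quat(s['tool_rot']).as_matrix();print(T.round(3).tolist())
for r in manip.silhouettes(p,'vial_1_mid')[:3]:
    b=r['box'];ys,xs=np.nonzero(r['pixels']);print(r['conf'],np.round(b),at_z(p,(b[0]+b[2]/2,b[1]+b[3]/2),.0325))
    g=p['img'].astype(int).sum(2)<110; m=r['pixels']&g; 
    if m.any(): c=np.argwhere(m).mean(0)[::-1]; print('cap',c,m.sum(),at_z(p,c,.06))
E
```

```text
[ 0.43056198 -0.23246973  0.16795776] [-0.72  0.44  1.83  0.    0.87 -1.06] 0.4996503525897711
[[-0.326, 0.946, -0.003], [0.946, 0.326, 0.003], [0.004, -0.002, -1.0]]
0.92 [307. 208.  25.  44.] [ 0.43233976 -0.23909208  0.0325    ]
cap [320.83219955 237.41043084] 441 [ 0.43197381 -0.23537245  0.06      ]
```

View pics/w4.png

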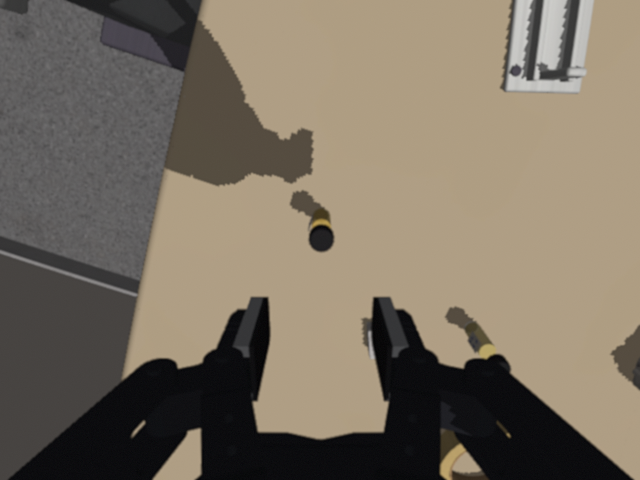

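The wrist view has the vial's cap at (321,238), centred and clear of everything. The other vial is at about (490,355), by the box.

```bash
python3 - <<'E'
from h import *
plan([.432,-.236,.018],np.radians(19.06),8)
E
```

```text
n 8 row shift [-0.001   0.      0.0377] turn [-3.e-05 -6.e-05  0.e+00] max 0.0188 0.02
```

>>> {"fn": "servo_tool", "kwargs": {"commands": [-0.001,0,0.0377,0,0,0,0,-0.001,0,0.0377,0,0,0,0,-0.001,0,0.0377,0,0,0,0,-0.001,0,0.0377,0,0,0,0,-0.001,0,0.0377,0,0,0,0,-0.001,0,0.0377,0,0,0,0,-0.001,0,0.0377,0,0,0,0,-0.001,0,0.0377,0,0,0,0,0,0,0,0,0,0,-0.3,0,0,0,0,0,0,-0.6,0,0,0,0,0,0,-1,0,0,0,0,0,0,-1], "force": 20}}

```text
t: 11.77
tcp_pos: [0.4339, -0.2381, 0.0196]
tool_rot: [0.58, 0.815, -0.0, 0.001]
force: [-0.1, -0.6, -1.0]
finger_gap: 0.194
gripper_force: 21.9
```

>>> {"fn": "servo_tool", "kwargs": {"commands": [0,0,0,0,0,0,-1,0,0,0,0,0,0,-1]}}

```text
t: 11.93
tcp_pos: [0.4339, -0.2382, 0.0194]
tool_rot: [0.58, 0.815, -0.0, 0.001]
force: [-1.2, 0.6, -0.1]
finger_gap: 0.187
gripper_force: 21.9
```

```bash
python3 - <<'E'
from h import *
s=manip.sense();print(s['tcp_pos'],s['force'],R.from_quat(s['tool_rot']).as_matrix().round(4).tolist())
E
```

```text
[ 0.43389951 -0.2382076   0.01943329] [-1.19812453  0.59533871 -0.06636401] [[-0.3271, 0.945, 0.0014], [0.945, 0.3271, -0.0012], [-0.0016, 0.0009, -1.0]]
```

```bash
python3 - <<'E'
from h import *
s=manip.sense(); s['tcp_pos']=s['tcp_pos']+[0,0,.08]; w=m2w(.009,0);print(w)
plan([*w,.12],np.radians(19.06),9,s)
E
```

```text
[ 0.55166098 -0.06345341]
n 9 row shift [ 0.0281  0.0374 -0.0046] turn [2.e-05 3.e-05 1.e-05] max 0.0235 0.01
```

>>> {"fn": "servo_tool", "kwargs": {"commands": [0,0,-0.02,0,0,0,-1,0,0,-0.045,0,0,0,-1,0,0,-0.045,0,0,0,-1,0,0,-0.045,0,0,0,-1,0,0,-0.005,0,0,0,-1]}}

```text
t: 12.35
tcp_pos: [0.4352, -0.2393, 0.1025]
tool_rot: [0.58, 0.815, -0.0, 0.004]
force: [0.6, -0.1, -0.3]
finger_gap: 0.193
gripper_force: 21.9
```

>>> {"fn": "servo_tool", "kwargs": {"commands": [0.02,0.027,-0.0046,0,0,0,-1,0.0281,0.0374,-0.0046,0,0,0,-1,0.0281,0.0374,-0.0046,0,0,0,-1,0.0281,0.0374,-0.0046,0,0,0,-1,0.0281,0.0374,-0.0046,0,0,0,-1,0.0281,0.0374,-0.0046,0,0,0,-1,0.0281,0.0374,-0.0046,0,0,0,-1,0.0281,0.0374,-0.0046,0,0,0,-1,0.02,0.027,-0.0046,0,0,0,-1,0.0162,0.0208,0,0,0,0,-1,0,0,0,0,0,0,-1,0,0,0,0,0,0,-1]}}

```text
t: 13.35
tcp_pos: [0.5508, -0.0631, 0.119]
tool_rot: [0.58, 0.815, -0.0, -0.0]
force: [0.1, -0.7, -1.9]
finger_gap: 0.19
gripper_force: 21.9
```

```bash
python3 - <<'E'
from h import *
mag(); print(R.from_quat(manip.sense()['tool_rot']).as_matrix().round(4).tolist())
p=manip.snapshot('wrist'); cv2.imwrite('pics/w5.png',cv2.cvtColor(p['img'],cv2.COLOR_RGB2BGR))
# expected corners of base & channel
for n,x,y,z in [('stop+y',0,.007,.045),('stop-y',0,-.007,.045),('basefl',-.015,.03,.006),('basefr',-.015,-.03,.006),('wall+',0.02,.011,.018),('wall-',.02,-.011,.018),('floor+',.03,.011,.006),('base rear-',.18,-.03,.006)]:
    print(n,proj(p,[*m2w(x,y),z]).round(1))
E
```

```text
t 13.35 mag 0.0096 0.0007 0.119 F -0.73 0.12 -1.94 gap 0.1897516919733003 21.940949633717537
[[-0.3283, 0.9446, -0.0008], [0.9446, 0.3283, -0.0002], [0.0001, -0.0008, -1.0]]
stop+y [309.8 264.7]
stop-y [332.6 264.7]
basefl [279.5 262.6]
basefr [362.6 262.7]
wall+ [304.6 220.8]
wall- [337.8 220.8]
floor+ [305.1 201.8]
base rear- [373.5 -50.3]
```

View pics/w5.png

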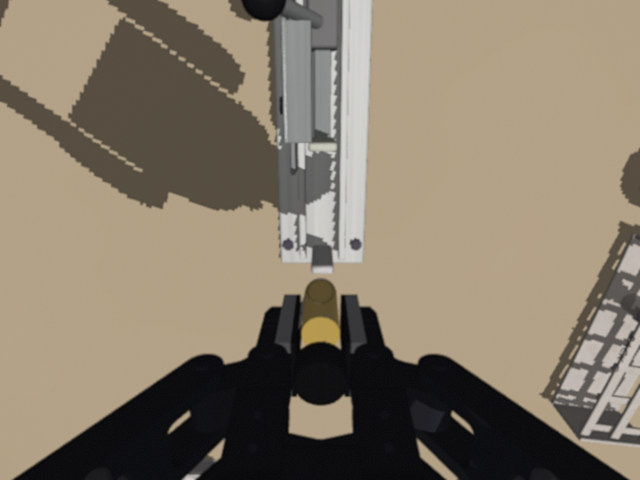

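The vial hangs upright in the jaws, with its foot centred at about (320,292). The stop top is at rows 265–271 and the base corners at (281,262) and (362,262), all matching the predicted pixels.

```bash
python3 - <<'E'
from h import *
p=manip.snapshot('wrist')
for u in [(320,279),(320,292),(320,345)]:
    z=.0996 if u[1]<300 else .1646
    q=at_z(p,u,z)[:2]-MO;print(q@MD,q@MN)
mag()
plan([*m2w(.010,0),.0262],np.radians(19.06),8)
E
```

```text
0.015654712193697184 0.0012308653443263203
0.008933406541096572 0.0012323535343518957
0.024581265054245204 0.0011618466193068098
t 13.45 mag 0.009 0.0015 0.1189 F -0.2 0.3 -0.76 gap 0.19099878522694605 21.940889284014702
n 8 row shift [0.0003 0.0004 0.0232] turn [-2.e-05 -1.e-05 -0.e+00] max 0.0116 0.01
```

>>> {"fn": "servo_tool", "kwargs": {"commands": [0.003,0.0015,0,0,0,0,-1,0.003,0.0015,0.01,0,0,0,-1,0,0,0.025,0,0,0,-1,0,0,0.03,0,0,0,-1,0,0,0.03,0,0,0,-1,0,0,0.03,0,0,0,-1,0,0,0.03,0,0,0,-1,0,0,0.015,0,0,0,-1,0,0,0.008,0,0,0,-1,0,0,0,0,0,0,-1]}}

```text
t: 14.28
tcp_pos: [0.5509, -0.0602, 0.0293]
tool_rot: [0.58, 0.814, -0.0, -0.001]
force: [0.6, -0.3, -0.1]
finger_gap: 0.187
gripper_force: 21.9
```

```bash
python3 -c "
from h import *
mag()"
```

```text
t 14.2833 mag 0.0123 -0.0004 0.0293 F -0.48 -0.49 -0.13 gap 0.18742805309923397 21.94098237901926
```

Into the channel without contact. I'll lower the last 3–4 mm and release with a modest opening.

>>> {"fn": "servo_tool", "kwargs": {"commands": [0,0,0.002,0,0,0,-1,0,0,0.002,0,0,0,-1,0,0,0.002,0,0,0,-1,0,0,0,0,0,0,-1]}}

```text
t: 14.62
tcp_pos: [0.5519, -0.0601, 0.0276]
tool_rot: [0.58, 0.815, 0.0, 0.0]
force: [-0.1, 0.5, -0.0]
finger_gap: 0.194
gripper_force: 21.9
```

```bash
python3 -c "
from h import *
mag()"
```

```text
t 14.6167 mag 0.012 -0.0013 0.0276 F 0.52 -0.11 -0.01 gap 0.1943220886990379 21.940578259527683
```

>>> {"fn": "servo_tool", "kwargs": {"commands": [0,-0.001,0.002,0,0,0,-1,0,-0.001,0.002,0,0,0,-1,0,0,0,0,0,0,-1]}}

```text
t: 14.87
tcp_pos: [0.5504, -0.0604, 0.0251]
tool_rot: [0.58, 0.815, -0.0, -0.0]
force: [-0.4, 0.1, -1.0]
finger_gap: 0.19
gripper_force: 21.9
```

```bash
python3 -c "
from h import *
mag()"
```

```text
t 14.8667 mag 0.0123 0.0001 0.0251 F 0.21 0.32 -0.97 gap 0.18952636468742862 21.940552443265915
```

>>> {"fn": "servo_tool", "kwargs": {"commands": [0,0,0,0,0,0,-0.5,0,0,0,0,0,0,-0.4,0,0,0,0,0,0,-0.2,0,0,0,0,0,0,-0.2,0,0,-0.01,0,0,0,-0.2,0,0,-0.03,0,0,0,-0.2,0,0,-0.06,0,0,0,-0.2,0,0,-0.06,0,0,0,-0.2,0,0,-0.06,0,0,0,-0.2,0,0,-0.06,0,0,0,-0.2,0,0,0,0,0,0,-0.2]}}

```text
t: 15.78
tcp_pos: [0.5544, -0.0614, 0.1713]
tool_rot: [0.58, 0.815, 0.002, 0.006]
force: [0.2, -0.7, 1.9]
finger_gap: 0.404
gripper_force: 0.0
```

```bash
python3 - <<'E'
from h import *
mag()
p=manip.snapshot('wrist'); save(p,'w6.png')
for r in manip.look_for(p,'vial_1_mid')[:3]:
    b=r['box'];print(r['conf'],np.round(b))
for x in (.0085,.012,.016): print(x,proj(p,[*m2w(x,0),.071]).round(1),proj(p,[*m2w(x,0),.006]).round(1))
plan([.599,-.290,.175],np.radians(19.06),11)
E
```

```text
t 15.7833 mag 0.01 -0.0032 0.1713 F -0.77 0.0 1.88 gap 0.4036456448098352 0.0
0.0085 [313.6 237.1] [314.1 211.2]
0.012 [313.6 232.2] [314.  207.1]
0.016 [313.6 226.5] [314.  202.4]
n 11 row shift [-0.0423 -0.0054 -0.0014] turn [4.e-05 3.e-05 1.e-05] max 0.0213 0.02
```

View pics/w6.png

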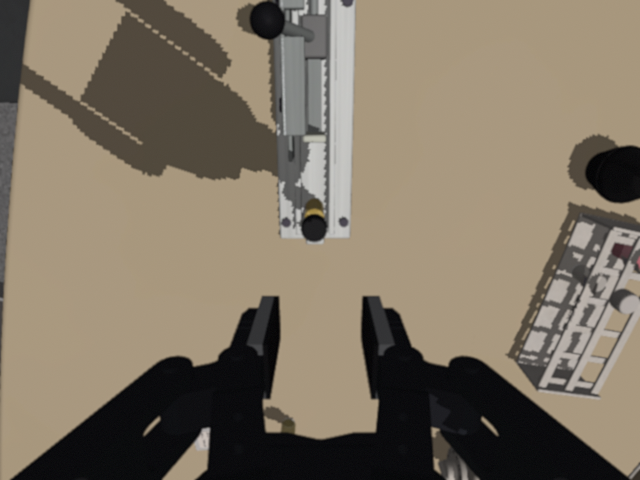

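Vial 1 stands upright in the channel against the stop end, cap at (314,229), and the lever is still parked at (267,18). Now the second vial.

>>> {"fn": "servo_tool", "kwargs": {"commands": [-0.03,-0.004,-0.0014,0,0,0,0,-0.0423,-0.0054,-0.0014,0,0,0,0,-0.0423,-0.0054,-0.0014,0,0,0,0,-0.0423,-0.0054,-0.0014,0,0,0,0,-0.0423,-0.0054,-0.0014,0,0,0,0,-0.0423,-0.0054,-0.0014,0,0,0,0,-0.0423,-0.0054,-0.0014,0,0,0,0,-0.0423,-0.0054,-0.0014,0,0,0,0,-0.0423,-0.0054,-0.0014,0,0,0,0,-0.0423,-0.0054,-0.0014,0,0,0,0,-0.0423,-0.0054,0,0,0,0,0,-0.012,-0.0014,0,0,0,0,0]}}

```text
t: 16.88
tcp_pos: [0.5982, -0.2939, 0.17]
tool_rot: [0.581, 0.814, -0.001, -0.0]
force: [1.4, -0.4, -0.0]
finger_gap: 0.495
gripper_force: 0.0
```

>>> {"fn": "servo_tool", "kwargs": {"commands": [0,0,0,0,0,0,0,0,0,0,0,0,0,0,0,0,0,0,0,0,0]}}

```text
t: 17.13
tcp_pos: [0.5977, -0.2884, 0.1711]
tool_rot: [0.58, 0.815, 0.0, -0.002]
force: [-0.3, -0.4, 0.5]
finger_gap: 0.501
gripper_force: 0.0
```

```bash
python3 - <<'E'
from h import *
s=manip.sense();print(s['tcp_pos'],s['finger_gap'])
p=manip.snapshot('wrist');save(p,'w7.png')
for r in manip.silhouettes(p,'vial_1_mid')[:3]:
    b=r['box'];print(r['conf'],np.round(b),at_z(p,(b[0]+b[2]/2,b[1]+b[3]/2),.0325))
    m=r['pixels']&(p['img'].astype(int).sum(2)<110)
    if m.any(): c=np.argwhere(m).mean(0)[::-1]; q=at_z(p,c,.06); print('cap',c,m.sum(),q);plan([*q[:2],.018],np.radians(19.06),8)
for r in manip.look_for(p,'coverslip_box')[:2]:
    b=r['box'];print('box',r['conf'],np.round(b),at_z(p,(b[0]+b[2]/2,b[1]+b[3]/2),.01))
E
```

```text
[ 0.59773041 -0.28839345  0.17113344] 0.5006173712729209
box 0.95 [199. 204.  45.  42.] [ 0.52310499 -0.32522937  0.01      ]
```

```bash
python3 - <<'E'
from h import *
p=manip.snapshot('wrist');print(proj(p,[.599,-.29,.06]))
m=((p['img'].astype(int).sum(2)<110)*255).astype(np.uint8); m[285:]=0
n,l,st,c=cv2.connectedComponentsWithStats(m)
for i in range(1,n):
    if st[i,4]>80: q=at_z(p,c[i],.06);print(st[i],c[i],q);plan([*q[:2],.018],np.radians(19.06),8)
for r in manip.look_for(p,'vial_4_mid')[:3]: print(r)
E
```

```text
[320.10668393 232.9698962 ]
[311 224  22  25 427] [321.22248244 236.07259953] [ 0.60049116 -0.29191069  0.06      ]
n 8 row shift [-0.0009  0.0002  0.0386] turn [-0.e+00 -1.e-05  4.e-05] max 0.0193 0.01
{'box': [304.8, 206.8, 31.0, 45.7], 'conf': 0.76}
```

>>> {"fn": "servo_tool", "kwargs": {"commands": [-0.0011,0.0002,0.038,0,0,0,0,-0.0011,0.0002,0.038,0,0,0,0,-0.0011,0.0002,0.038,0,0,0,0,-0.0011,0.0002,0.038,0,0,0,0,-0.0011,0.0002,0.038,0,0,0,0,-0.0011,0.0002,0.038,0,0,0,0,-0.0011,0.0002,0.038,0,0,0,0,-0.0011,0.0002,0.038,0,0,0,0,0,0,0,0,0,0,-0.3,0,0,0,0,0,0,-0.6,0,0,0,0,0,0,-1,0,0,0,0,0,0,-1], "force": 20}}

```text
t: 18.38
tcp_pos: [0.6018, -0.2942, 0.0218]
tool_rot: [0.58, 0.815, -0.0, 0.001]
force: [-0.1, 1.1, -0.5]
finger_gap: 0.196
gripper_force: 21.8
```

>>> {"fn": "servo_tool", "kwargs": {"commands": [0,0,0,0,0,0,-1,0,0,0,0,0,0,-1]}}

```text
t: 18.55
tcp_pos: [0.6014, -0.2941, 0.0215]
tool_rot: [0.58, 0.815, 0.0, 0.001]
force: [0.1, 0.2, -0.4]
finger_gap: 0.193
gripper_force: 21.8
```

>>> {"fn": "servo_tool", "kwargs": {"commands": [0,0,-0.02,0,0,0,-1,0,0,-0.045,0,0,0,-1,0,0,-0.045,0,0,0,-1,0,0,-0.045,0,0,0,-1,0,0,-0.045,0,0,0,-1,0,0,-0.015,0,0,0,-1,0,0,0,0,0,0,-1]}}

```text
t: 19.13
tcp_pos: [0.6025, -0.2948, 0.1312]
tool_rot: [0.58, 0.815, 0.0, 0.003]
force: [-0.3, 0.6, -0.2]
finger_gap: 0.195
gripper_force: 21.8
```

```bash
python3 - <<'E'
from h import *
print(manip.sense()['tcp_pos'])
plan([*m2w(.034,0),.125],np.radians(19.06),11)
E
```

```text
[ 0.60248088 -0.29483139  0.13124066]
n 11 row shift [0.0473 0.005  0.001 ] turn [6.e-05 8.e-05 1.e-05] max 0.0238 0.03
```

>>> {"fn": "servo_tool", "kwargs": {"commands": [0.03,0.0035,0,0,0,0,-1,0.0473,0.005,0,0,0,0,-1,0.0473,0.005,0,0,0,0,-1,0.0473,0.005,0,0,0,0,-1,0.0473,0.005,0,0,0,0,-1,0.0473,0.005,0,0,0,0,-1,0.0473,0.005,0,0,0,0,-1,0.0473,0.005,0,0,0,0,-1,0.0473,0.005,0,0,0,0,-1,0.0473,0.005,0,0,0,0,-1,0.0473,0.005,0,0,0,0,-1,0.0173,0.0015,0,0,0,0,-1]}}

```text
t: 20.13
tcp_pos: [0.539, -0.0357, 0.1263]
tool_rot: [0.579, 0.815, -0.001, -0.003]
force: [-1.4, 0.0, -0.1]
finger_gap: 0.192
gripper_force: 21.8
```

>>> {"fn": "servo_tool", "kwargs": {"commands": [0,0,0,0,0,0,-1,0,0,0,0,0,0,-1,0,0,0,0,0,0,-1]}}

```text
t: 20.38
tcp_pos: [0.5424, -0.04, 0.1274]
tool_rot: [0.58, 0.814, -0.0, 0.0]
force: [0.5, -0.1, -0.4]
finger_gap: 0.192
gripper_force: 21.8
```

```bash
python3 - <<'E'
from h import *
mag()
p=manip.snapshot('wrist'); save(p,'w8.png')
img=p['img']
hsv=cv2.cvtColor(img,cv2.COLOR_RGB2HSV)
z=manip.sense()['tcp_pos'][2]
print('expected foot px',proj(p,[*(manip.sense()['tcp_pos'][:2]),z-.0215]),'front edge',proj(p,[*(manip.sense()['tcp_pos'][:2]+.0085*MD),z-.0215]))
cv2.imwrite('pics/w8c.png',cv2.resize(img[80:400,200:440],(600,800),interpolation=cv2.INTER_CUBIC)[:600,:,::-1])
plan([*m2w(.034,0),.031],np.radians(19.06),8)
E
```

```text
t 20.3833 mag 0.0342 0.0011 0.1274 F -0.21 -0.45 -0.42 gap 0.19233580382481946 21.819298937916756
expected foot px [319.85311831 289.67550372] front edge [319.8305912  273.33023282]
n 8 row shift [0.     0.0003 0.0241] turn [ 1.e-05  1.e-05 -1.e-05] max 0.0121 0.01
```

```bash
python3 - <<'E'
from h import *
im=cv2.imread('pics/w8.png')
for r in range(240,352,4): print(r,im[r,320].tolist(),im[r,312].tolist(),end=' | ')
E
```

```text
240 [176, 179, 180] [93, 95, 93] | 244 [94, 96, 96] [94, 95, 95] | 248 [37, 62, 72] [93, 94, 94] | 252 [39, 62, 71] [71, 79, 82] | 256 [40, 63, 72] [63, 72, 76] | 260 [43, 65, 74] [57, 71, 78] | 264 [80, 140, 163] [47, 62, 69] | 268 [73, 141, 166] [53, 96, 113] | 272 [62, 122, 145] [71, 137, 162] | 276 [30, 27, 27] [89, 132, 150] | 280 [39, 58, 62] [48, 56, 60] | 284 [36, 56, 60] [33, 52, 58] | 288 [35, 56, 60] [34, 53, 58] | 292 [36, 56, 60] [36, 54, 60] | 296 [34, 55, 61] [36, 54, 61] | 300 [39, 59, 64] [52, 70, 76] | 304 [42, 64, 68] [50, 74, 83] | 308 [54, 81, 91] [55, 80, 89] | 312 [55, 82, 91] [55, 80, 89] | 316 [55, 81, 90] [56, 81, 89] | 320 [95, 149, 166] [65, 100, 112] | 324 [106, 167, 187] [106, 169, 187] | 328 [105, 168, 187] [106, 168, 188] | 332 [106, 169, 188] [106, 168, 187] | 336 [106, 168, 187] [105, 167, 187] | 340 [73, 119, 133] [99, 157, 176] | 344 [13, 9, 11] [10, 9, 9] | 348 [12, 11, 12] [12, 11, 12] |
```

The held vial sits about 2 mm forward in the jaws, so I'll set it 4 mm further back and lower it.

>>> {"fn": "servo_tool", "kwargs": {"commands": [0.004,0.001,0,0,0,0,-1,0.004,0.001,0.01,0,0,0,-1,0,0,0.025,0,0,0,-1,0,0,0.03,0,0,0,-1,0,0,0.03,0,0,0,-1,0,0,0.03,0,0,0,-1,0,0,0.03,0,0,0,-1,0,0,0.02,0,0,0,-1,0,0,0.015,0,0,0,-1,0,0,0,0,0,0,-1,0,0,0,0,0,0,-1]}}

```text
t: 21.35
tcp_pos: [0.5414, -0.0349, 0.0324]
tool_rot: [0.58, 0.814, -0.0, -0.0]
force: [0.3, -0.1, 0.1]
finger_gap: 0.192
gripper_force: 21.8
```

```bash
python3 -c "
from h import *
mag()"
```

```text
t 21.35 mag 0.0394 0.0004 0.0324 F -0.23 -0.26 0.09 gap 0.19223573868738478 21.819443106651306
```

Lower to about 0.0275 and release.

>>> {"fn": "servo_tool", "kwargs": {"commands": [0,0,0.003,0,0,0,-1,0,0,0.003,0,0,0,-1,0,0,0.003,0,0,0,-1,0,0,0.001,0,0,0,-1,0,0,0,0,0,0,-1]}}

```text
t: 21.77
tcp_pos: [0.5414, -0.0348, 0.0278]
tool_rot: [0.58, 0.815, 0.0, 0.0]
force: [-0.8, -0.1, -0.8]
finger_gap: 0.19
gripper_force: 21.8
```

```bash
python3 -c "
from h import *
mag()"
```

```text
t 21.7667 mag 0.0395 0.0003 0.0278 F 0.21 0.8 -0.79 gap 0.18985839285608463 21.81956984102726
```

>>> {"fn": "servo_tool", "kwargs": {"commands": [0,0,0.001,0,0,0,-1,0,0,0,0,0,0,-0.55,0,0,0,0,0,0,-0.45,0,0,0,0,0,0,-0.35,0,0,0,0,0,0,-0.35,0,0,-0.01,0,0,0,-0.35,0,0,-0.03,0,0,0,-0.35,0,0,-0.06,0,0,0,-0.35,0,0,-0.06,0,0,0,-0.35,0,0,-0.06,0,0,0,-0.35,0,0,-0.06,0,0,0,-0.35,0,0,-0.02,0,0,0,-0.2]}}

```text
t: 22.77
tcp_pos: [0.5436, -0.0353, 0.1818]
tool_rot: [0.58, 0.815, 0.001, 0.004]
force: [0.7, -0.5, 0.2]
finger_gap: 0.401
gripper_force: 0.0
```

>>> {"fn": "servo_tool", "kwargs": {"commands": [-0.03,0,0,0,0,0,0,-0.03,0,0,0,0,0,0,0,0,0,0,0,0,0,0,0,0,0,0,0,0]}}

```text
t: 23.1
tcp_pos: [0.5506, -0.0644, 0.1752]
tool_rot: [0.581, 0.814, -0.0, -0.002]
force: [0.2, 0.4, 0.1]
finger_gap: 0.5
gripper_force: 0.0
```

```bash
python3 - <<'E'
from h import *
mag()
p=manip.snapshot('wrist'); save(p,'w9.png')
for n,x,y,z in [('v1',.0125,0,.071),('v2',.037,0,.071),('ball',.139,.025,.075)]: print(n,proj(p,[*m2w(x,y),z]).round(1))
cv2.imwrite('pics/w9c.png',cv2.resize(p['img'][0:300,160:560],(800,600),interpolation=cv2.INTER_CUBIC)[:,:,::-1])
E
```

```text
t 23.1 mag 0.0085 0.0013 0.1752 F 0.28 -0.3 0.05 gap 0.5004517952826161 0.0
v1 [322.3 228.8]
v2 [322.2 193.2]
ball [278.3  20. ]
```

View pics/w9c.png

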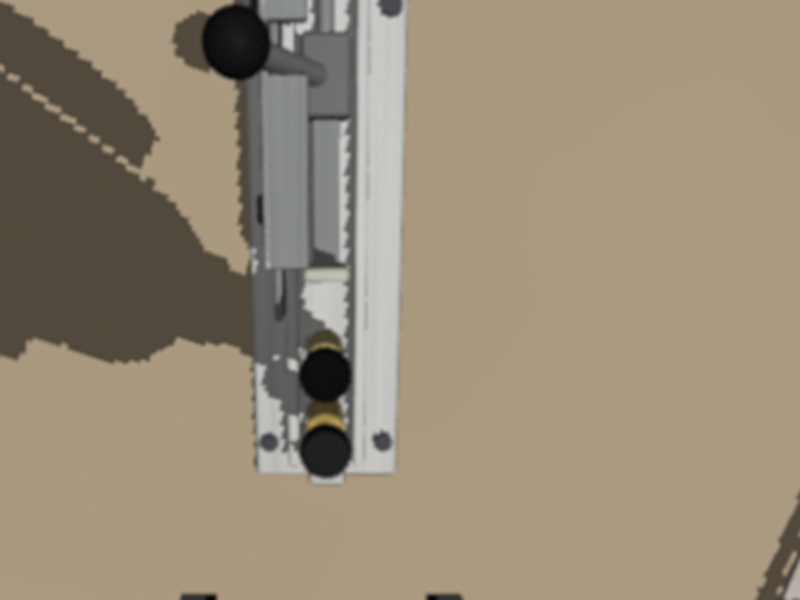

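Both vials stand upright in the track. The lever is still parked, with the ball at (278,21) exactly where predicted. Next I go back to the ball.

```bash
python3 - <<'E'
from h import *
plan([*m2w(.1393,.0242),.165],np.radians(-70.94),15)
E
```

```text
n 15 row shift [ 0.012  -0.0154  0.0014] turn [-5.000e-05  0.000e+00  1.665e-02] max 0.0098 5.99
```

>>> {"fn": "servo_tool", "kwargs": {"commands": [0.012,-0.0154,0.0014,0,0,0.0166,0.1,0.012,-0.0154,0.0014,0,0,0.0166,0.1,0.012,-0.0154,0.0014,0,0,0.0166,0.1,0.012,-0.0154,0.0014,0,0,0.0166,0.1,0.012,-0.0154,0.0014,0,0,0.0166,0.1,0.012,-0.0154,0.0014,0,0,0.0166,0.1,0.012,-0.0154,0.0014,0,0,0.0166,0.1,0.012,-0.0154,0.0014,0,0,0.0166,0.1,0.012,-0.0154,0.0014,0,0,0.0166,0.1,0.012,-0.0154,0.0014,0,0,0.0166,0.1,0.012,-0.0154,0.0014,0,0,0.0166,0.1,0.012,-0.0154,0.0014,0,0,0.0167,0.1]}}

```text
t: 24.15
tcp_pos: [0.4816, 0.0238, 0.1674]
tool_rot: [0.948, 0.318, -0.002, -0.001]
force: [-0.6, 0.6, 0.5]
finger_gap: 0.55
gripper_force: 0.0
```

>>> {"fn": "servo_tool", "kwargs": {"commands": [0.012,-0.0154,0.0014,0,0,0.0167,0.1,0.012,-0.0154,0.0014,0,0,0.0167,0.1,0.012,-0.0154,0.0014,0,0,0.0167,0.1,0,0,0,0,0,0,0.1,0,0,0,0,0,0,0.1]}}

```text
t: 24.57
tcp_pos: [0.4857, 0.0524, 0.1657]
tool_rot: [0.986, 0.17, -0.001, -0.0]
force: [0.4, 0.3, -0.6]
finger_gap: 0.546
gripper_force: 0.0
```

```bash
python3 - <<'E'
from h import *
mag()
p=manip.snapshot('wrist')
m=((p['img'].astype(int).sum(2)<110)*255).astype(np.uint8); m[285:]=0
n,l,st,c=cv2.connectedComponentsWithStats(m)
for i in range(1,n):
    if st[i,4]>80: q=at_z(p,c[i],.075)[:2]-MO;print(st[i],c[i],q@MD,q@MN)
plan([*m2w(.1393,.0242),.0567],np.radians(-70.94),8)
E
```

```text
t 24.5667 mag 0.14 0.0245 0.1657 F 0.14 -0.46 -0.62 gap 0.5459634849259487 0.0
[458 188  29  28 602] [472.10299003 201.8255814 ] 0.04424240532572364 -0.0028260241690084916
[497 189  30  27 603] [511.58706468 202.46434494] 0.018697490647416676 -0.0027252470295003957
[308 229  28  29 639] [321.43661972 242.82785603] 0.13882687098391713 0.02527743709630594
n 8 row shift [0.0001 0.0001 0.0273] turn [-2.0e-05  4.0e-05  1.5e-04] max 0.0136 0.05
```

>>> {"fn": "servo_tool", "kwargs": {"commands": [0,0.0002,0.0273,0,0,0.0001,0.1,0,0.0002,0.0273,0,0,0.0001,0.1,0,0.0002,0.0273,0,0,0.0001,0.1,0,0.0002,0.0273,0,0,0.0001,0.1,0,0.0002,0.0273,0,0,0.0001,0.1,0,0,0.0273,0,0,0.0001,0.1,0,0,0.0273,0,0,0.0001,0.1,0,0,0.0273,0,0,0.0001,0.1,0,0,0,0,0,0,0.1,0,0,0,0,0,0,0.1], "force": 30}}

```text
t: 25.45
tcp_pos: [0.4861, 0.051, 0.0569]
tool_rot: [0.986, 0.165, -0.001, -0.0]
force: [-0.1, -0.2, 0.1]
finger_gap: 0.549
gripper_force: 0.0
```

```bash
python3 -c "
from h import *
mag()"
```

```text
t 25.45 mag 0.1386 0.0246 0.0569 F -0.16 0.17 0.09 gap 0.5494816028354521 0.0
```

>>> {"fn": "servo_tool", "kwargs": {"commands": [0,0,0,0,0,0,-0.3,0,0,0,0,0,0,-0.5,0,0,0,0,0,0,-0.7,0,0,0,0,0,0,-1,0,0,0,0,0,0,-1,0,0,0,0,0,0,-1,0,0,0,0,0,0,-1], "force": 30}}

```text
t: 26.03
tcp_pos: [0.487, 0.0518, 0.0582]
tool_rot: [0.986, 0.165, 0.001, -0.0]
force: [-0.5, 3.2, 6.4]
finger_gap: 0.209
gripper_force: 29.4
```

```bash
python3 -c "
from h import *
mag()"
```

```text
t 26.0333 mag 0.1391 0.0235 0.0582 F 3.18 -0.58 6.37 gap 0.20934133985175032 29.35453623533249
```

>>> {"fn": "servo_tool", "kwargs": {"commands": [0,-0.002,0,0,0,0,-1,0,-0.002,0,0,0,0,-1,0,-0.002,0,0,0,0,-1,0,-0.001,0,0,0,0,-1,0,0,0,0,0,0,-1]}}

```text
t: 26.45
tcp_pos: [0.487, 0.0529, 0.0583]
tool_rot: [0.986, 0.166, 0.001, 0.002]
force: [-1.4, -7.5, 5.9]
finger_gap: 0.203
gripper_force: 29.5
```

```bash
python3 -c "
from h import *
mag()"
```

```text
t 26.45 mag 0.1401 0.0231 0.0583 F -6.62 3.77 5.89 gap 0.2030787133875147 29.479504823684692
```

>>> {"fn": "servo_tool", "kwargs": {"commands": [0,-0.003,0,0,0,0,-1,0.004,0,-0.0015,0,0,0,-1,0.004,0,-0.0015,0,0,0,-1,0.004,0,-0.001,0,0,0,-1,0.004,0,-0.001,0,0,0,-1,0.004,0,-0.001,0,0,0,-1,0.004,0,-0.001,0,0,0,-1,0.004,0,-0.0005,0,0,0,-1,0.004,0,-0.0005,0,0,0,-1,0.004,0,0,0,0,0,-1,0,0,0,0,0,0,-1]}}

```text
t: 27.37
tcp_pos: [0.506, 0.0598, 0.0631]
tool_rot: [0.986, 0.166, 0.004, 0.002]
force: [1.5, -6.6, 8.3]
finger_gap: 0.209
gripper_force: 29.7
```

```bash
python3 -c "
from h import *
mag()"
```

```text
t 27.3667 mag 0.1404 0.0029 0.0631 F -6.71 0.76 8.28 gap 0.20884068869783373 29.667473137378693
```

>>> {"fn": "servo_tool", "kwargs": {"commands": [0.003,0,0,0,0,0,-1,0.003,0,0,0,0,0,-1,0.002,0,0,0,0,0,-1,0,0,0,0,0,0,-1,0,0,0,0,0,0,-1]}}

```text
t: 27.78
tcp_pos: [0.5102, 0.0611, 0.0633]
tool_rot: [0.986, 0.166, 0.004, 0.003]
force: [1.8, -6.0, 8.8]
finger_gap: 0.207
gripper_force: 29.7
```

```bash
python3 -c "
from h import *
mag()"
```

```text
t 27.7833 mag 0.1403 -0.0015 0.0633 F -6.3 0.25 8.77 gap 0.20741941788535664 29.694649279117584
```

>>> {"fn": "servo_tool", "kwargs": {"commands": [0.001,0.003,0,0,0,0,-1,0.001,0.004,0,0,0,0,-1,0,0.004,0,0,0,0,-1,0,0.004,0,0,0,0,-1,0,0.004,0,0,0,0,-1,0,0.004,0,0,0,0,-1,0,0.004,0,0,0,0,-1,0,0.004,0,0,0,0,-1,0,0.004,0,0,0,0,-1,0,0.004,0,0,0,0,-1,0,0.004,0,0,0,0,-1,0,0.004,0,0,0,0,-1]}}

```text
t: 28.78
tcp_pos: [0.5185, 0.0393, 0.0634]
tool_rot: [0.986, 0.166, 0.004, 0.002]
force: [2.2, -4.3, 9.0]
finger_gap: 0.212
gripper_force: 29.7
```

```bash
python3 - <<'E'
from h import *
mag()
p=manip.snapshot('wrist');save(p,'w10.png');r=manip.look_for(p,'ball')[:2];print(r)
for y in (0,.002,.004): print(proj(p,[*m2w(.119,y),.08]))
E
```

```text
t 28.7833 mag 0.1169 -0.0022 0.0634 F -4.8 -0.63 9.0 gap 0.21242262001832998 29.665929973125458
[{'box': [297.4, 267.8, 44.8, 99.4], 'conf': 0.96}]
[314.049168   340.82144407]
[314.07921714 345.25722312]
[314.10908386 349.65033828]
```

>>> {"fn": "servo_tool", "kwargs": {"commands": [0,0.002,0,0,0,0,-1,0,0.002,0,0,0,0,-1,0,0.002,0,0,0,0,-1,0,0.002,0,0,0,0,-1,0,0.002,0,0,0,0,-1,0,0.002,0,0,0,0,-1,0,0.002,0,0,0,0,-1,0,0.002,0,0,0,0,-1,0,0,0,0,0,0,-1]}}

```text
t: 29.63
tcp_pos: [0.5212, 0.0317, 0.0634]
tool_rot: [0.986, 0.166, 0.004, 0.003]
force: [2.8, -5.4, 7.9]
finger_gap: 0.207
gripper_force: 29.7
```

```bash
python3 - <<'E'
from h import *
mag()
im=cv2.imread('pics/w10.png')
print([(r,im[r,321].tolist()) for r in range(300,385,5)])
E
```

```text
t 29.6333 mag 0.1089 -0.0023 0.0634 F -6.06 -0.91 7.91 gap 0.20714706842271474 29.654436707496643
[(300, [70, 70, 68]), (305, [50, 51, 48]), (310, [49, 49, 48]), (315, [21, 20, 20]), (320, [15, 12, 13]), (325, [19, 16, 17]), (330, [23, 21, 21]), (335, [24, 22, 22]), (340, [14, 12, 13]), (345, [18, 14, 14]), (350, [13, 11, 12]), (355, [12, 11, 12]), (360, [10, 8, 10]), (365, [9, 7, 8]), (370, [133, 160, 177]), (375, [132, 160, 178]), (380, [134, 159, 177])]
```

>>> {"fn": "servo_tool", "kwargs": {"commands": [0,0.0015,0,0,0,0,-1,0,0.0015,0,0,0,0,-1,0,0.0015,0,0,0,0,-1,0,0.0015,0,0,0,0,-1,0,0,0,0,0,0,-1,0,0,0,0,0,0,-1]}}

```text
t: 30.13
tcp_pos: [0.5221, 0.0289, 0.0634]
tool_rot: [0.986, 0.166, 0.004, 0.002]
force: [1.9, -4.8, 9.4]
finger_gap: 0.205
gripper_force: 29.7
```

```bash
python3 - <<'E'
from h import *
mag()
E
```

```text
t 30.1333 mag 0.106 -0.0022 0.0634 F -5.16 -0.22 9.37 gap 0.20528732890184367 29.653160870075226
```

>>> {"fn": "servo_tool", "kwargs": {"commands": [0,0.001,0,0,0,0,-1,0,0.001,0,0,0,0,-1,0,0.001,0,0,0,0,-1,0,0,0,0,0,0,-1,0,0,0,0,0,0,-1]}}

```text
t: 30.55
tcp_pos: [0.5225, 0.0276, 0.0634]
tool_rot: [0.986, 0.166, 0.004, 0.002]
force: [2.8, -4.2, 7.6]
finger_gap: 0.211
gripper_force: 29.7
```

```bash
python3 - <<'E'
from h import *
mag()
E
```

```text
t 30.55 mag 0.1046 -0.0022 0.0634 F -4.9 -1.26 7.55 gap 0.21118844660372565 29.651621282100677
```

>>> {"fn": "servo_tool", "kwargs": {"commands": [0,0.001,0,0,0,0,-1,0,0.001,0,0,0,0,-1,0,0,0,0,0,0,-1,0,0,0,0,0,0,-1]}}

```text
t: 30.88
tcp_pos: [0.5224, 0.0271, 0.0634]
tool_rot: [0.986, 0.166, 0.004, 0.002]
force: [1.4, -3.1, 9.0]
finger_gap: 0.206
gripper_force: 29.7
```

```bash
python3 - <<'E'
from h import *
mag()
p=manip.snapshot('wrist');save(p,'w11.png')
for x in (.0085,.0115,.0258,.0285): print(x,proj(p,[*m2w(x,0),.071]).round(1))
for r in manip.look_for(p,'vial_1_mid')[:3]: print(r)
m=((p['img'].astype(int).sum(2)<110)*255).astype(np.uint8)
n,l,st,c=cv2.connectedComponentsWithStats(m)
for i in range(1,n):
    if st[i,4]>80: print(st[i],c[i].round(1))
E
```

```text
t 30.8833 mag 0.1041 -0.0019 0.0634 F -3.39 -0.34 9.02 gap 0.20619735734923145 29.663435518741608
0.0085 [549.1 324.8]
0.0115 [542.2 324.9]
0.0258 [509.  325.5]
0.0285 [502.6 325.7]
{'box': [474.6, 255.0, 95.1, 83.9], 'conf': 0.6}
[   14   295   613   185 51185] [319.5 419.7]
[ 481  295   87   46 2995] [523.9 317.6]
```

>>> {"fn": "servo_tool", "kwargs": {"commands": [0,0.001,0,0,0,0,-1,0,0.001,0,0,0,0,-1,0,0,0,0,0,0,-1,0,0,0,0,0,0,-1]}}

```text
t: 31.32
tcp_pos: [0.522, 0.0267, 0.0633]
tool_rot: [0.986, 0.166, 0.003, 0.002]
force: [1.2, -1.1, 10.3]
finger_gap: 0.213
gripper_force: 29.7
```

```bash
python3 - <<'E'
from h import *
mag()
E
```

```text
t 31.3167 mag 0.1039 -0.0014 0.0633 F -1.43 -0.73 10.31 gap 0.212687721156159 29.712241888046265
```

>>> {"fn": "servo_tool", "kwargs": {"commands": [0,0.001,-0.001,0,0,0,-1,0,0,-0.001,0,0,0,-1,0,0,0,0,0,0,-1,0,0,0,0,0,0,-1]}}

```text
t: 31.65
tcp_pos: [0.5211, 0.0264, 0.0634]
tool_rot: [0.986, 0.165, 0.002, 0.001]
force: [1.2, -1.9, 7.9]
finger_gap: 0.207
gripper_force: 29.6
```

```bash
python3 - <<'E'
from h import *
mag()
E
```

```text
t 31.65 mag 0.104 -0.0004 0.0634 F -2.22 -0.51 7.9 gap 0.20677904605583147 29.56228494644165
```

>>> {"fn": "servo_tool", "kwargs": {"commands": [0.002,0.001,0,0,0,0,-1,0.002,0,0,0,0,0,-1,0,0,0,0,0,0,-1,0,0,0,0,0,0,-1]}}

```text
t: 31.98
tcp_pos: [0.5226, 0.0269, 0.0634]
tool_rot: [0.986, 0.165, 0.001, 0.001]
force: [0.5, -1.0, 7.7]
finger_gap: 0.206
gripper_force: 29.6
```

```bash
python3 - <<'E'
from h import *
mag()
p=manip.snapshot('wrist');im=p['img'].astype(int).sum(2)
print(''.join('#' if v<110 else '.' for v in im[290:390,321]))
for y in (-.002,0,.002): print(proj(p,[*m2w(.104,y),.08]).round(1))
print([proj(p,[*m2w(.104,0),.07]).round(1)],manip.look_for(p,'ball')[:1])
E
```

```text
t 31.9833 mag 0.1039 -0.0021 0.0634 F -1.12 -0.19 7.71 gap 0.2063840131467983 29.639434218406677
.........................####################################################.......................
[318.9 336.1]
[318.9 340.6]
[318.9 345. ]
[array([318.9, 326.6])] [{'box': [298.7, 268.7, 44.4, 97.2], 'conf': 0.91}]
```

>>> {"fn": "servo_tool", "kwargs": {"commands": [0,0,0,0,0,0,-0.5,0,0,0,0,0,0,-0.3,0,0,0,0,0,0,-0.1,0,0,0,0,0,0,-0.1,0,0,0,0,0,0,-0.1,0,0,-0.02,0,0,0,-0.1,0,0,-0.04,0,0,0,-0.1,0,0,-0.06,0,0,0,-0.1,0,0,-0.06,0,0,0,-0.1,0,0,-0.06,0,0,0,-0.1,0,0,0,0,0,0,-0.1,0,0,0,0,0,0,-0.1]}}

```text
t: 33.08
tcp_pos: [0.5226, 0.0274, 0.1848]
tool_rot: [0.986, 0.165, 0.002, 0.001]
force: [0.0, -0.3, -1.1]
finger_gap: 0.452
gripper_force: 0.0
```

```bash
python3 - <<'E'
from h import *
mag()
p=manip.snapshot('wrist');save(p,'w12.png')
m=((p['img'].astype(int).sum(2)<110)*255).astype(np.uint8); m[285:]=0
n,l,st,c=cv2.connectedComponentsWithStats(m)
for i in range(1,n):
    if st[i,4]>80: 
        for z in (.08,.065):
            q=at_z(p,c[i],z)[:2]-MO;print(st[i],c[i].round(1),z,(q@MD).round(4),(q@MN).round(4))
for nm,x,y,z in [('ball',.105,0,.08),('ball.05rad',.105,.0033,.08),('v1',.0085,0,.071),('v2',.0257,0,.071)]: print(nm,proj(p,[*m2w(x,y),z]).round(1))
E
```

```text
t 33.0833 mag 0.1043 -0.0022 0.1848 F -0.33 0.08 -1.07 gap 0.45154284068421907 0.0
[416 219  49  25 901] [440.5 231.4] 0.08 0.0214 -0.0052
[416 219  49  25 901] [440.5 231.4] 0.065 0.0164 -0.0004
[307 225  27  27 587] [320.2 238.1] 0.08 0.1036 -0.0005
[307 225  27  27 587] [320.2 238.1] 0.065 0.1036 0.0046
ball [318.2 238.8]
ball.05rad [318.2 243.4]
v1 [453.9 234.4]
v2 [430.  234.4]
```

```bash
python3 -c "
from station import manip
print(manip.sign_off())"
```

```text
the job is handed in; nothing more can be done
None
```

The job is handed in at about 33 s: the follower was eased shut by hand and holds both vials upright against the front stop (reads about 0.024). The lever is upright, the gripper is clear, and none of my moves came near the bystanders, though I took no final picture of them.

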